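# Pack the stamping kit into its compartment tray

## Task

Pack the stamping kit into the green compartment tray: the stamp pad flat in the wide long compartment and the marker flat in the narrow long one, the rectangular wooden stamp standing upright in the small compartment at the end of the wide one, and the small eraser flat in the small compartment at the end of the narrow one. The round stamp, the large eraser and the paintbrush belong to someone else: leave them where they are on the table.

Things in the scene. Friction and masses are not known exactly. Their poses are not given: they have to be found in the camera images.
- tray: pale green tray, 219 (x) x 346 (y) x 18 mm, fixed. Origin: centre of underside. Rim 18 mm high, dividers 13 mm high, floor 2 mm up (origin 4 mm above the table). Compartments, inside, tray frame, mm: wide long x -101..16, y -161..31; narrow long x 24..101, y -161..31; small by the wide x -101..-4, y 39..161; small by the narrow x 4..101, y 39..161
- stamp: belongs in the tray: wooden hand stamp with a RECTANGULAR base 34 (x) x 50 (y) x 24 mm and a turned round handle about 25 mm thick above it, 57 mm high in all, 50 g. Stands upright on the table. Origin: centre of its underside; z up
- ink_pad: belongs in the tray: closed dark stamp pad, a flat box 61 (x) x 84 (y) x 21 mm, lid does not open, 50 g. Origin: centre of its underside; z up
- marker_mid (a point): belongs in the tray: blue and white marker pen, 135 mm long along its y, 17 mm thick, 16 mm high as it lies, does not roll easily, 12 g. This point: its middle, 8 mm above its underside; z up
- eraser: belongs in the tray: SMALL red eraser, 20 (x) x 40 (y) x 13 mm, 16 g. Origin: centre of its underside; z up
- round_stamp: stays where it is: wooden hand stamp with a ROUND base 48 mm across, 57 mm high, loose. Origin: centre of its underside; z up
- large_eraser: stays where it is: LARGE red eraser, 32 (x) x 66 (y) x 16 mm, loose. Origin: centre of its underside; z up
- brush: stays where it is: slim paintbrush with an orange-brown handle, 162 mm long along its x, 10 mm thick, loose. Origin: below its middle; z up
Things that resemble listed ones, but are neither listed nor needed, are in the scene too. What is shaped like the stamp but blue, purple or turquoise is not meant.

How it is judged:
By the outcome, as a careful person would: the job done as asked, in the order asked, and still so for the second after the job is handed in, with the robot touching nothing.
It also fails if it takes over 120 s, if anything falls off the work surface, if the arm or the gripper's body presses on something with over 40 N, if the wrist force passes 120 N, or if a joint passes its speed limit or range.

## Robot

A 6-joint arm with a two-finger parallel gripper is mounted at the origin on a cart in front of the work surface, level with it; the furniture and walls round the work are solid. World frame = base frame: x ahead of the robot, y to its left, z up, the work surface at z = 0. Lengths are in m, angles in rad, forces in N, time in s.
With the tool pointing down it reaches from about 0.35 to 0.875 m from the base axis. Payload 4.2 kg.
Tool frame: the origin (TCP) lies between the finger pads; the fingertips stand 17 mm ahead of it and the grasp point (between the pads) lies 2 mm behind it (robot.tip_extent is the distance from the TCP to the fingertips, in m); z points along the fingers, y is the line along which they close (so a half turn about z gives the same grasp; the last joint's range is limited). The gripper opens to 87 mm and grips with 3 to 60 N. Pads are 19 mm wide; open, the fingers measure 117 mm over their backs; the gripper's body (75 mm by 190 mm) begins 51 mm behind the grasp point.
Start: joints at [-0.868, 0.385, 0.008, 0, -1.194, -0.259], TCP at [0.268, -0.564, 0.24] pointing down, gripper open.
Joint ranges: [-3.14, 3.14], [-1.21, 2.06], [-1.07, 1.41], [-3.16, 2.05], [-2.99, -0.16], [-3.1, 3.1]. Speed limits (rad/s): [2.79, 2.79, 3.14, 3.14, 3.14, 3.14].

## Interface

Orientations are given as a rotation vector (axis times angle).
In Python, from rig import robot, camera, get_calibration gives the robot as it stands.
- The arm moves only by the tool carry_out, never from a script. Its argument "deltas" is a list of rows, each a list of 3 entries, a list of its own where there are three numbers: the shift along the tool's x, y, z in m, then the turn about the tool's z in degrees, then the finger opening in m, from 0 to 0.087. In form: [[[x, y, z], twist, claw], ...]. A call has 1 to 12 rows; each row shifts and turns the commanded pose from where the row before left it, along the tool's axes as they then stand; what a row does not reach is not made up. A row lasts 1/8 s, in which the tool goes at most 62.5 mm and 10.7 degrees, less where a joint would pass 70% of its speed; a pose out of reach is approached as far as the arm can. A call is refused whole if a number of a shift passes 0.0625 or a number of a turn 10.7, either way. A call with a gripper value outside its range is refused whole. The fingers move at their own pace and stop on an object; "force" is the grip in N (left out, the last holds). Time passes only in rows, so rows that do not move let the fingers close. It gives the time, the measured TCP pose, the force, the opening and the grip force at its end, in the units of the state.
- robot.get_state(): the state, without advancing time (a new reading comes with each control period).
- camera(name): name is "scene" or "top" or "wrist"; returns the picture (480x640x3 uint8, blue, green, red); there is no depth.
- get_calibration(name): a dict with "intrinsics" (3x3 intrinsics, pixels), "rvec" (rotation vector, rad) and "tvec" (3), from world to camera coordinates, as OpenCV has them. Camera axes: x right, y down, z forward; pixel columns grow to the right and rows downward; lengths in m; the calibration is good to about 2 mm. The wrist camera is an equidistant fisheye: a pixel r from the principal point sees the ray r / f radians off the axis. A picture is of the moment at which its call begins: read the wrist's pose just before it. get_calibration takes no time and is no camera call; for the wrist camera it gives the pose at the moment of the call.
- robot.sign_off(): hands the job in; it is judged then, once.
The state is a dict: "time_s": time; "joint_pos": joint angles; "joint_vel": joint speeds; "joint_torque": joint torques, N m; "tcp_pos": TCP position; "tcp_rot": TCP orientation; "contact_force": force on the tool from outside, world axes, zero at the start; "torque": the same for the moment, N m; "opening": opening from 0.0 (shut) to 1.0 (fully open); "finger_force": force on a finger pad.
Only numpy, scipy, OpenCV 4.12 (cv2) and the standard library are available. Lean on these libraries where they do the work, as an engineer would, in place of code of your own. Each camera call takes 0.05 s, during which the arm holds its last target. There are 200 camera calls.

## Working session

There is one attempt and no reset: what is moved stays moved. The work goes in short steps, Python scripts to look and compute and a tool call to move; the robot and the scene stay as the last step left them, time stands still between calls to the robot, and variables do not carry over. Pictures are saved under pics/ and viewed, at most 14 in all, crops included, and the job is handed in when it is done.

Besides the shell and the picture viewer there is one more tool, called after ">>>" as a command line: name --argument value ..., lists and objects as JSON in quotes. carry_out: Moves the arm, as the interface text tells. Its arguments: {"type":"object","properties":{"deltas":{"type":"array","items":{"type":"array"}},"force":{"type":"number"}},"required":["deltas"]}

```bash
ls; mkdir -p pics; python3 - <<'E'
from rig import robot,camera,get_calibration
import cv2
for n in("scene","top"):
    cv2.imwrite(f"pics/{n}0.png",camera(n)); c=get_calibration(n); print(n,c)
s=robot.get_state();print(s)
E
```

```text
pics
scene {'intrinsics': array([[618.6390117 ,   0.        , 313.48698699],
       [  0.        , 618.6390117 , 228.73259615],
       [  0.        ,   0.        ,   1.        ]]), 'rvec': array([ 0.82233499, -2.57547572,  1.03802548]), 'tvec': array([0.4389244 , 0.20138927, 1.48838205])}
top {'intrinsics': array([[526.03715265,   0.        , 321.40987779],
       [  0.        , 526.03715265, 238.49821529],
       [  0.        ,   0.        ,   1.        ]]), 'rvec': array([ 2.14762545, -2.18709852,  0.12222776]), 'tvec': array([0.06598711, 0.52128438, 1.21746262])}
{'time_s': 0.1, 'joint_pos': array([-8.68392321e-01,  3.85464244e-01,  6.76530611e-03, -4.04281431e-04,
       -1.19396041e+00, -2.58560369e-01]), 'joint_vel': array([-5.57012700e-04, -4.16451170e-03,  4.76126993e-03,  3.47390472e-03,
        9.23111771e-05, -1.41656977e-03]), 'joint_torque': array([-5.47794698e-04, -3.91689920e+01,  1.87935072e+01,  4.23188031e+00,
        1.34735802e-02, -8.90347269e-05]), 'tcp_pos': array([ 0.26816273, -0.56400418,  0.2385839 ]), 'tcp_rot': array([ 6.91134434e-01, -3.06408435e+00, -2.86741448e-03]), 'contact_force': array([ 0.1657503 , -0.12986959, -0.81451687]), 'torque': array([-0.03539871,  0.02682025,  0.00545227]), 'finger_force': 0.0, 'opening': 1.002348165988263}
```

View pics/scene0.png

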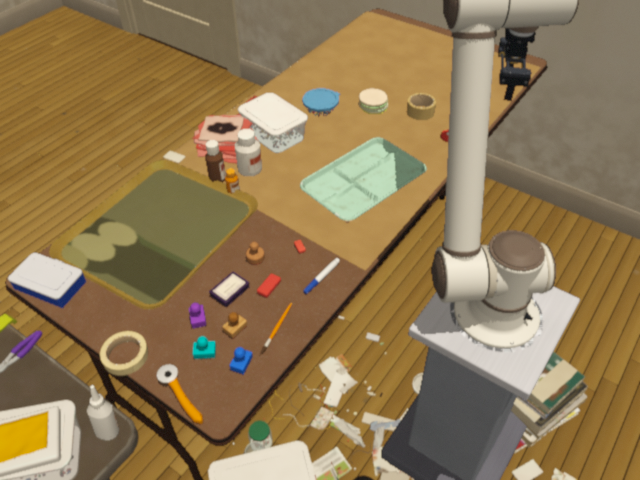

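View pics/top0.png

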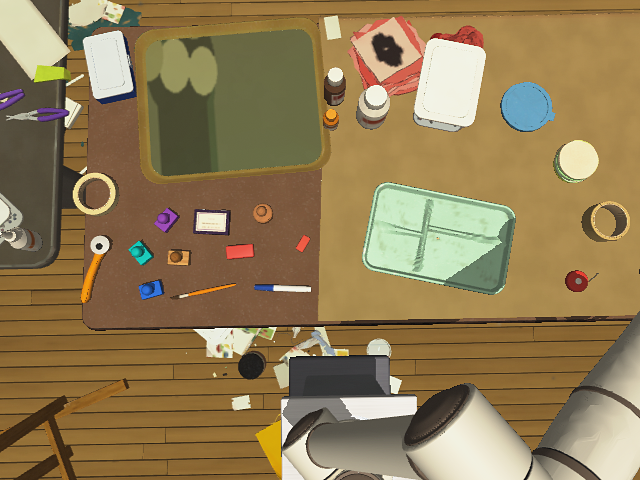

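The scene and top views agree on these objects (top pixels): wooden stamps at (178,257), square base, and (262,213), round base. Blue, turquoise and purple stamps are at (150,290), (140,253) and (166,219). The pad is at (212,222), the large eraser at (240,251), the small one at (303,243), the marker at (283,288), the brush at (203,291) and the tray at (440,238). Next I'll take close crops.

```bash
python3 - <<'E'
import cv2
a=cv2.imread("pics/top0.png");b=cv2.imread("pics/scene0.png")
r=lambda i,f:cv2.resize(i,None,fx=f,fy=f,interpolation=cv2.INTER_CUBIC)
cv2.imwrite("pics/c1.png",r(a[195:305,130:330],4))
cv2.imwrite("pics/c2.png",r(a[175:300,355:525],4))
cv2.imwrite("pics/c3.png",r(b[230:380,180:350],4))
cv2.imwrite("pics/c4.png",r(b[130:225,290:435],5))
E
```

```text
(no output)
```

View pics/c1.png

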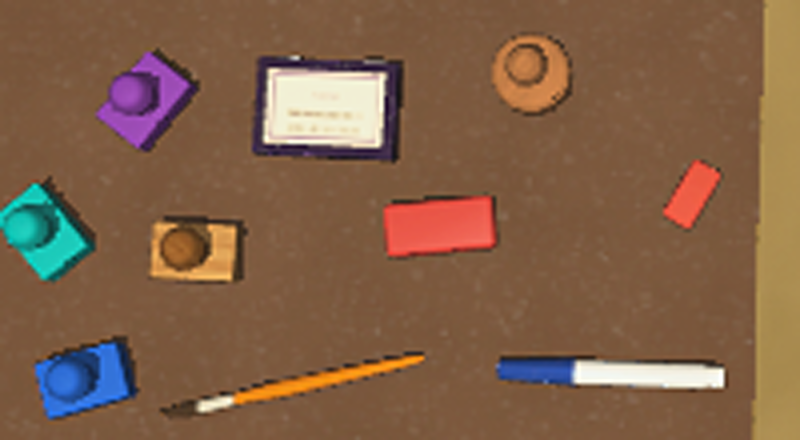

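View pics/c2.png

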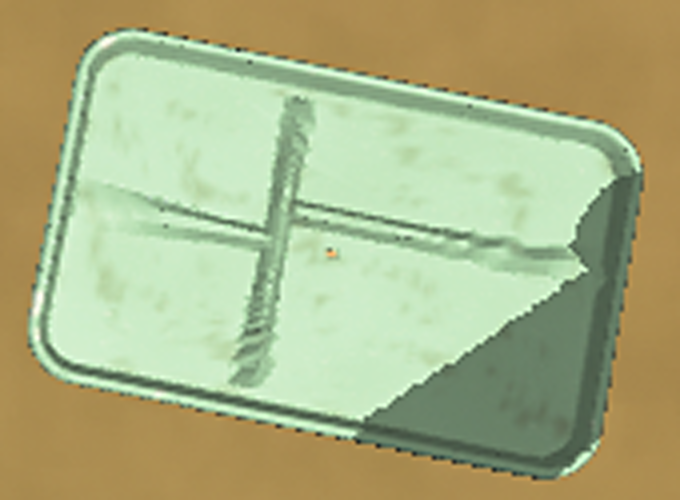

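View pics/c3.png

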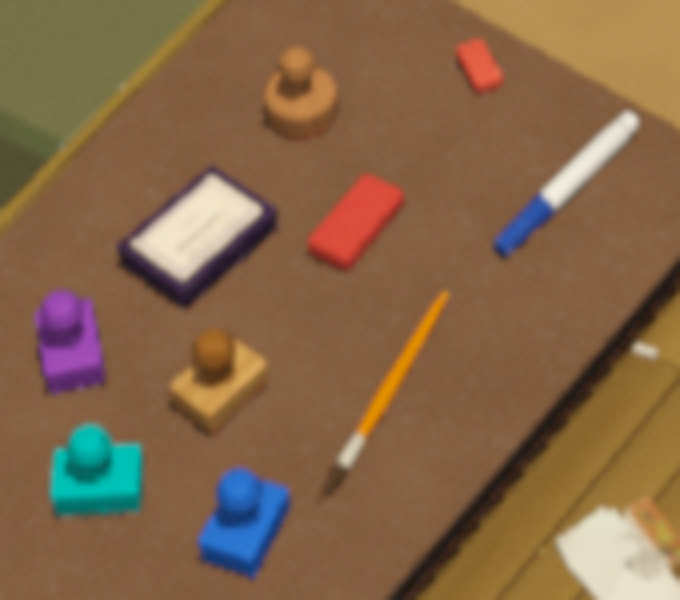

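View pics/c4.png

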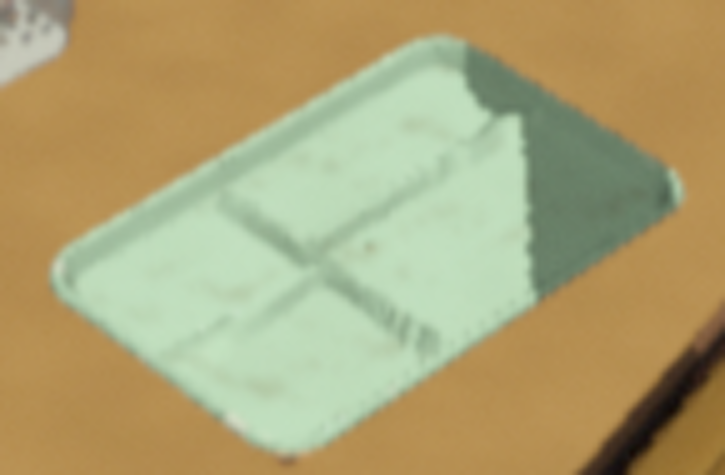

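Crop c1 settles the choice: the wooden stamp with the rectangular base is at crop (195,250), which is top (178.5,257). The round one is at top (262,213). The small eraser is at crop (692,194), the pad at (330,108) and the marker from (498,370) to (725,377). c2 and c4 show the tray's cross divider nearer its left (+y) end. The right-hand divider is offset upward, so the wide long compartment is at lower right. Next I'll triangulate.

```bash
cat > h.py <<'E'
import numpy as np,cv2
from rig import robot,camera,get_calibration
def P(n):
    c=get_calibration(n);R=cv2.Rodrigues(c["rvec"])[0];return c["intrinsics"]@np.c_[R,np.ravel(c["tvec"])]
PT,PS=P("top"),P("scene")
def tri(a,b):
    X=cv2.triangulatePoints(PT,PS,np.array(a,float).T,np.array(b,float).T);return (X[:3]/X[3]).T
def plane(Pm,uv,z):
    H=np.linalg.inv(np.c_[Pm[:,0],Pm[:,1],Pm[:,2]*z+Pm[:,3]])
    return cv2.perspectiveTransform(np.array(uv,float).reshape(-1,1,2),H)[:,0]
def proj(Pm,X):
    x=(Pm@np.c_[np.atleast_2d(X),np.ones(len(np.atleast_2d(X)))].T).T;return x[:,:2]/x[:,2:]
E
python3 - <<'E'
from h import *
np.set_printoptions(precision=4,suppress=True)
t=lambda p:(np.array(p,float)+.5)/4-.5+[130,195]
s=lambda p:(np.array(p,float)+.5)/4-.5+[180,230]
D=dict(pad=([(265,58),(402,62),(396,160),(256,153)],[(122,243),(212,170),(275,212),(185,287)]),
er=([(700,160),(721,173),(690,229),(664,214)],[(482,39),(503,78),(480,92),(457,47)]),
er_c=([(692,194)],[(479,63)]),
stamp=([(152,220),(150,278),(236,283),(184,248)],[(172,380),(209,418),(267,367),(213,352)]),
marker=([(498,370),(574,372),(725,377)],[(500,245),(548,205),(633,118)]))
for k,(a,b) in D.items(): print(k,tri(t(a),s(b)).tolist() if 0 else '\n',tri(t(a),s(b)))
print("pad@.021",plane(PT,t(D['pad'][0]),.021));
print("er@.013",plane(PT,t(D['er'][0]),.013));print("stamp@.024",plane(PT,t([(152,220),(238,220),(236,283),(150,278)]),.024))
print("marker@.008 top/scene",plane(PT,t(D['marker'][0]),.008),plane(PS,s(D['marker'][1]),.008))
for n,Pm,(x0,y0,x1,y1) in(("top",PT,(355,175,525,300)),("scene",PS,(290,130,435,225))):
    im=cv2.imread(f"pics/{n}0.png").astype(int);m=((im[...,1]>im[...,2]+8)).astype(np.uint8)
    q=np.zeros_like(m);q[y0:y1,x0:x1]=m[y0:y1,x0:x1]
    c=max(cv2.findContours(q,0,1)[0],key=cv2.contourArea)
    for z in(.004,.022):
        r=cv2.minAreaRect(plane(Pm,c,z).astype(np.float32)*1000);print(n,z,r)
E
```

```text
pad 
 [[0.5992 0.3559 0.0185]
 [0.5967 0.2752 0.0114]
 [0.5387 0.2794 0.014 ]
 [0.5422 0.3605 0.0217]]
er 
 [[ 0.5262  0.0918  0.0171]
 [ 0.5215  0.0791 -0.0296]
 [ 0.5013  0.1082 -0.0066]
 [ 0.5067  0.122   0.0459]]
er_c 
 [[0.514  0.1016 0.0088]]
stamp 
 [[0.5012 0.4194 0.027 ]
 [0.4689 0.4231 0.0196]
 [0.4661 0.3738 0.0155]
 [0.4848 0.3972 0.0422]]
marker 
 [[0.4108 0.2183 0.0108]
 [0.4079 0.1729 0.0065]
 [0.4037 0.0833 0.0085]]
pad@.021 [[0.5994 0.3557]
 [0.5955 0.2738]
 [0.5365 0.2773]
 [0.5422 0.3607]]
er@.013 [[0.5341 0.0965]
 [0.5261 0.084 ]
 [0.4927 0.1031]
 [0.502  0.1185]]
stamp@.024 [[0.5029 0.4211]
 [0.502  0.3703]
 [0.4647 0.3711]
 [0.4686 0.4219]]
marker@.008 top/scene [[0.411  0.2188]
 [0.409  0.1735]
 [0.4044 0.0837]] [[0.412  0.2164]
 [0.4063 0.1734]
 [0.4035 0.0826]]
top 0.004 ((522.677490234375, -226.46612548828125), (349.37420654296875, 220.87844848632812), 77.44916534423828)
top 0.022 ((520.7491455078125, -222.3429412841797), (344.3934631347656, 217.72955322265625), 77.44916534423828)
scene 0.004 ((528.929443359375, -236.12416076660156), (346.3987121582031, 221.31307983398438), 77.43765258789062)
scene 0.022 ((518.3623046875, -218.1850128173828), (341.2469787597656, 218.02157592773438), 77.43763732910156)
```

Heights come out close to the sizes given: pad top about 0.018, marker about 0.008, tray rim about 0.018–0.022. Tray centre is ≈(0.521,-0.2225), yaw -12.5°. Pad is at (0.569,0.317), yaw -3.3°. I'll turn the tool and move above the pad.

>>> carry_out --deltas '[[[0,0,0],-10.2,0.087],[[0,0,0],-10.2,0.087],[[0,0,0],-10.2,0.087],[[0,0,0],-10.2,0.087],[[0,0,0],-10.2,0.087],[[0,0,0],-10.2,0.087],[[-0.05,-0.014,0],0,0.087],[[-0.05,-0.014,0],0,0.087],[[-0.05,-0.014,0],0,0.087],[[-0.05,-0.014,0],0,0.087],[[-0.05,-0.014,0],0,0.087],[[-0.05,-0.014,0],0,0.087]]'

```text
time_s: 1.6
tcp_pos: [0.3699, -0.2682, 0.2393]
tcp_rot: [-2.155, 2.286, 0.001]
contact_force: [1.1, 0.2, -0.0]
opening: 1.0
finger_force: 0.0
```

>>> carry_out --deltas '[[[-0.05,-0.014,0],0,0.087],[[-0.05,-0.014,0],0,0.087],[[-0.05,-0.014,0],0,0.087],[[-0.05,-0.014,0],0,0.087],[[-0.05,-0.014,0],0,0.087],[[-0.05,-0.014,0],0,0.087],[[-0.05,-0.014,0],0,0.087],[[-0.05,-0.014,0],0,0.087],[[-0.05,-0.014,0],0,0.087],[[-0.05,-0.014,0],0,0.087],[[-0.05,-0.014,0],0,0.087],[[0,0,0],0,0.087]]'

```text
time_s: 3.1
tcp_pos: [0.5562, 0.2729, 0.2377]
tcp_rot: [2.157, -2.281, -0.001]
contact_force: [0.1, 0.0, -0.2]
opening: 1.001
finger_force: 0.0
```

```bash
cat >> h.py <<'E'
from scipy.spatial.transform import Rotation as Ro
def go(x,y,z,A):
    "remaining shift, to be made after the twist, in tool axes (A: world angle of tool y, deg)"
    s=robot.get_state();R=Ro.from_rotvec(s["tcp_rot"]).as_matrix();p=s["tcp_pos"]
    a=np.degrees(np.arctan2(R[1,1],R[0,1]));tw=-((A-a+180)%360-180)
    R2=R@Ro.from_euler("z",tw,degrees=True).as_matrix()
    print("t %.2f tcp %s A %.1f q6 %.2f tilt %.3f open %.3f | twist %.1f shift %s"%(s["time_s"],p.round(4),a,s["joint_pos"][5],R[2,2],s["opening"]*.087,tw,(R2.T@(np.array([x,y,z])-p)).round(4)))
def wproj(X,c):
    Xc=Ro.from_rotvec(np.ravel(c["rvec"])).apply(np.atleast_2d(X))+np.ravel(c["tvec"]);K=c["intrinsics"]
    th=np.arctan2(np.hypot(Xc[:,0],Xc[:,1]),Xc[:,2]);ph=np.arctan2(Xc[:,1],Xc[:,0])
    return np.c_[K[0,0]*th*np.cos(ph)+K[0,2],K[1,1]*th*np.sin(ph)+K[1,2]]
def wplane(uv,z,c):
    K=c["intrinsics"];d=(np.atleast_2d(uv)-[K[0,2],K[1,2]])/[K[0,0],K[1,1]];th=np.hypot(*d.T);ph=np.arctan2(d[:,1],d[:,0])
    v=np.c_[np.sin(th)*np.cos(ph),np.sin(th)*np.sin(ph),np.cos(th)];R=Ro.from_rotvec(np.ravel(c["rvec"])).inv()
    v=R.apply(v);o=-R.apply(np.ravel(c["tvec"]));return (o+v*((z-o[2])/v[:,2])[:,None])[:,:2]
E
python3 - <<'E'
from h import *
go(.569,.317,.021,176.7)
c=get_calibration("wrist");im=camera("wrist");cv2.imwrite("pics/w1.png",im)
np.save("w1.npy",[c],allow_pickle=True)
def box(x,y,a,w,l,z):
    R=Ro.from_euler("z",a,degrees=True);return R.apply(np.array([[w,l,0],[w,-l,0],[-w,-l,0],[-w,l,0]])/2)+[x,y,z]
for b in(box(.569,.317,-3.3,.061,.084,.021),box(.4846,.3961,-2.7,.034,.05,.024),box(.514,.1005,58,.02,.04,.013),box(.4075,.151,-3,.017,.135,.012)):
    cv2.polylines(im,[wproj(b,c).round().astype(int)],1,(0,255,0),1)
cv2.imwrite("pics/w1o.png",im)
E
```

```text
t 3.10 tcp [0.5562 0.2729 0.2377] A 176.8 q6 -0.77 tilt -1.000 open 0.087 | twist 0.1 shift [-0.0449 -0.0105  0.2166]
```

View pics/w1o.png

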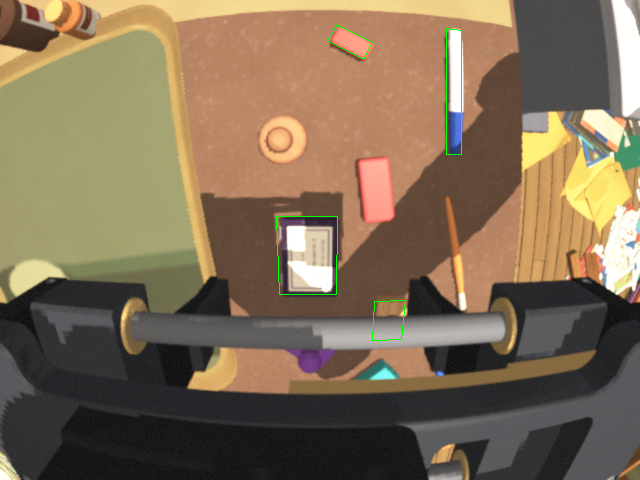

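The predicted outlines fall on the pad (308,255), small eraser (351,43) and marker (454,92) in the wrist view, so the measurements hold. I'll grasp the pad next.

>>> carry_out --deltas '[[[-0.045,-0.0105,0],0,0.087],[[0,0,0.05],0,0.087],[[0,0,0.05],0,0.087],[[0,0,0.05],0,0.087],[[0,0,0.04],0,0.087],[[0,0,0.026],0,0.087],[[0,0,0],0,0.087],[[0,0,0],0,0.055],[[0,0,0],0,0.055],[[0,0,0],0,0.055],[[0,0,0],0,0.055],[[0,0,0],0,0.055]]' --force 15

```text
time_s: 4.65
tcp_pos: [0.5692, 0.3146, 0.0243]
tcp_rot: [-2.155, 2.285, -0.0]
contact_force: [-3.0, -0.1, 4.2]
opening: 0.676
finger_force: 15.0
```

>>> carry_out --deltas '[[[0,0,0],0,0.055],[[0,0,0],0,0.055],[[0,0,-0.03],0,0.055],[[0,0,-0.05],0,0.055],[[0,0,-0.05],0,0.055],[[0,0,0],0,0.055]]'

```text
time_s: 5.4
tcp_pos: [0.5714, 0.3161, 0.1586]
tcp_rot: [-2.149, 2.277, -0.002]
contact_force: [-0.2, -0.4, -2.0]
opening: 0.673
finger_force: 15.0
```

```bash
cat >> h.py <<'E'
def T(x,y,z=0):
    a=np.radians(-12.56);return np.array([.521+x*np.cos(a)-y*np.sin(a),-.2225+x*np.sin(a)+y*np.cos(a)]).round(4)
E
python3 - <<'E'
from h import *
x,y=T(-.0425,-.065);print(x,y);go(x,y,.15,167.4)
E
```

```text
0.4654 -0.2767
t 5.40 tcp [0.5714 0.3161 0.1586] A 176.7 q6 -0.81 tilt -1.000 open 0.059 | twist 9.3 shift [ 0.6017 -0.0258  0.0039]
```

>>> carry_out --deltas '[[[0,0,0],9.3,0.055],[[0.05,-0.002,0],0,0.055],[[0.05,-0.002,0],0,0.055],[[0.05,-0.002,0],0,0.055],[[0.05,-0.002,0],0,0.055],[[0.05,-0.002,0],0,0.055],[[0.05,-0.002,0],0,0.055],[[0.05,-0.002,0],0,0.055],[[0.05,-0.002,0],0,0.055],[[0.05,-0.002,0],0,0.055],[[0.05,-0.002,0],0,0.055],[[0.05,-0.002,0],0,0.055]]'

```text
time_s: 6.9
tcp_pos: [0.4689, -0.2284, 0.1524]
tcp_rot: [1.962, -2.452, -0.002]
contact_force: [1.2, 0.6, -0.9]
opening: 0.672
finger_force: 15.0
```

>>> carry_out --deltas '[[[0.05,-0.002,0],0,0.055],[[0,0,0],0,0.055],[[0,0,0],0,0.055],[[0,0,0],0,0.055]]'

```text
time_s: 7.4
tcp_pos: [0.4609, -0.2753, 0.1531]
tcp_rot: [1.964, -2.451, -0.001]
contact_force: [0.1, 0.1, 0.4]
opening: 0.675
finger_force: 15.0
```

```bash
python3 - <<'E'
from h import *
x,y=T(-.0425,-.065);go(x,y,.032,167.4)
E
```

```text
t 7.40 tcp [ 0.4609 -0.2753  0.1531] A 167.4 q6 0.02 tilt -1.000 open 0.059 | twist 0.0 shift [ 0.0004 -0.0048  0.1211]
```

>>> carry_out --deltas '[[[0,-0.005,0.04],0,0.055],[[0,0,0.04],0,0.055],[[0,0,0.02],0,0.055],[[0,0,0.01],0,0.055],[[0,0,0.008],0,0.055],[[0,0,0.003],0,0.055],[[0,0,0],0,0.055],[[0,0,0],0,0.055]]'

```text
time_s: 8.4
tcp_pos: [0.4662, -0.2775, 0.0332]
tcp_rot: [-1.962, 2.452, -0.002]
contact_force: [-0.6, -0.9, -0.4]
opening: 0.67
finger_force: 15.0
```

>>> carry_out --deltas '[[[0,0,0],0,0.075],[[0,0,0],0,0.075],[[0,0,0],0,0.075],[[0,0,-0.02],0,0.075],[[0,0,-0.05],0,0.075],[[0,0,-0.05],0,0.05],[[0,0,-0.01],0,0.04],[[0,0,0],0,0.04]]'

```text
time_s: 9.4
tcp_pos: [0.4657, -0.2772, 0.1629]
tcp_rot: [-1.962, 2.453, -0.001]
contact_force: [0.1, 0.0, -1.0]
opening: 0.609
finger_force: 0.0
```

```bash
python3 - <<'E'
from h import *
go(.4075,.151,.15,177)
c=get_calibration("wrist");cv2.imwrite("pics/w2.png",camera("wrist"));np.save("w2.npy",[c],allow_pickle=True)
E
```

```text
t 9.40 tcp [ 0.4657 -0.2772  0.1629] A 167.3 q6 0.02 tilt -1.000 open 0.053 | twist -9.7 shift [-0.4246  0.0805  0.0129]
```

View pics/w2.png

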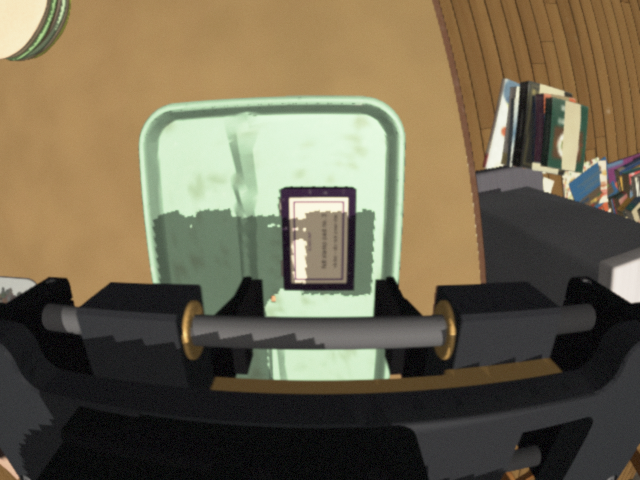

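The pad lies flat and square in the wide long compartment, at (318,240). Next is the marker.

>>> carry_out --deltas '[[[0,0,0],-9.7,0.045],[[-0.047,0.009,0],0,0.045],[[-0.047,0.009,0],0,0.045],[[-0.047,0.009,0],0,0.045],[[-0.047,0.009,0],0,0.045],[[-0.047,0.009,0],0,0.045],[[-0.047,0.009,0],0,0.045],[[-0.047,0.009,0],0,0.045],[[-0.047,0.009,0],0,0.045],[[-0.047,0.009,0],0,0.045],[[0,0,0],0,0.045],[[0,0,0],0,0.045]]'

```text
time_s: 10.95
tcp_pos: [0.4059, 0.1486, 0.1611]
tcp_rot: [2.161, -2.275, -0.001]
contact_force: [0.7, -0.5, -0.8]
opening: 0.518
finger_force: 0.0
```

```bash
python3 - <<'E'
from h import *
go(.4075,.151,.020,177)
E
```

```text
t 10.95 tcp [0.4059 0.1486 0.1611] A 177.0 q6 -0.78 tilt -1.000 open 0.045 | twist 0.0 shift [-0.0028 -0.0019  0.1411]
```

>>> carry_out --deltas '[[[-0.003,-0.002,0.05],0,0.045],[[0,0,0.05],0,0.045],[[0,0,0.03],0,0.045],[[0,0,0.013],0,0.045],[[0,0,0],0,0.045],[[0,0,0],0,0.012],[[0,0,0],0,0.012],[[0,0,0],0,0.012],[[0,0,0],0,0.012],[[0,0,0],0,0.012],[[0,0,0],0,0.012]]' --force 12

```text
time_s: 12.32
tcp_pos: [0.4089, 0.1522, 0.0197]
tcp_rot: [2.163, -2.278, 0.0]
contact_force: [-0.3, -0.4, 2.3]
opening: 0.175
finger_force: 12.0
```

>>> carry_out --deltas '[[[0,0,0],0,0.012],[[0,0,-0.03],0,0.012],[[0,0,-0.05],0,0.012],[[0,0,-0.05],0,0.012],[[0,0,0],0,0.012]]'

```text
time_s: 12.95
tcp_pos: [0.4111, 0.1539, 0.1533]
tcp_rot: [-2.157, 2.27, -0.001]
contact_force: [0.5, 0.3, -0.2]
opening: 0.172
finger_force: 12.0
```

```bash
python3 - <<'E'
from h import *
x,y=T(.0625,-.065);print(x,y);go(x,y,.15,167.4)
E
```

```text
0.5679 -0.2995
t 12.95 tcp [0.4111 0.1539 0.1533] A 177.1 q6 -0.78 tilt -1.000 open 0.015 | twist 9.7 shift [ 0.4083 -0.2519  0.0017]
```

>>> carry_out --deltas '[[[0,0,0],9.7,0.012],[[0.041,-0.025,0],0,0.012],[[0.041,-0.025,0],0,0.012],[[0.041,-0.025,0],0,0.012],[[0.041,-0.025,0],0,0.012],[[0.041,-0.025,0],0,0.012],[[0.041,-0.025,0],0,0.012],[[0.041,-0.025,0],0,0.012],[[0.041,-0.025,0],0,0.012],[[0.041,-0.025,0],0,0.012],[[0.04,-0.026,0],0,0.012],[[0,0,0],0,0.012]]'

```text
time_s: 14.45
tcp_pos: [0.564, -0.3044, 0.1469]
tcp_rot: [1.957, -2.456, -0.003]
contact_force: [-0.6, 0.4, 0.4]
opening: 0.173
finger_force: 12.0
```

>>> carry_out --deltas '[[[0,0,0],0,0.012],[[0,0,0],0,0.012]]'

```text
time_s: 14.7
tcp_pos: [0.5637, -0.3008, 0.1491]
tcp_rot: [1.964, -2.452, -0.002]
contact_force: [0.3, -0.5, -0.6]
opening: 0.176
finger_force: 12.0
```

```bash
python3 - <<'E'
from h import *
x,y=T(.0625,-.065);print(x,y);go(x,y,.027,167.4)
E
```

```text
0.5679 -0.2995
t 14.70 tcp [ 0.5637 -0.3008  0.1491] A 167.4 q6 0.02 tilt -1.000 open 0.015 | twist -0.0 shift [-0.0021 -0.004   0.1221]
```

>>> carry_out --deltas '[[[-0.002,-0.004,0.05],0,0.012],[[0,0,0.04],0,0.012],[[0,0,0.02],0,0.012],[[0,0,0.01],0,0.012],[[0,0,0.002],0,0.012],[[0,0,0],0,0.012],[[0,0,0],0,0.012]]'

```text
time_s: 15.58
tcp_pos: [0.5691, -0.301, 0.0287]
tcp_rot: [-1.962, 2.452, -0.003]
contact_force: [-0.2, 0.3, 0.1]
opening: 0.175
finger_force: 12.0
```

>>> carry_out --deltas '[[[0,0,0],0,0.035],[[0,0,0],0,0.035],[[0,0,0],0,0.035],[[0,0,0],0,0.035],[[0,0,-0.03],0,0.035],[[0,0,-0.05],0,0.035],[[0,0,-0.05],0,0.05],[[0,0,0],0,0.055],[[0,0,0],0,0.055]]'

```text
time_s: 16.7
tcp_pos: [0.568, -0.3005, 0.1572]
tcp_rot: [-1.962, 2.453, 0.001]
contact_force: [1.2, -0.5, -0.2]
opening: 0.608
finger_force: 0.0
```

```bash
python3 - <<'E'
from h import *
go(.485,.3963,.16,177.3)
cv2.imwrite("pics/w3.png",camera("wrist"))
E
```

```text
t 16.70 tcp [ 0.568  -0.3005  0.1572] A 167.3 q6 0.01 tilt -1.000 open 0.053 | twist -10.0 shift [-0.6922  0.1157 -0.0023]
```

View pics/w3.png

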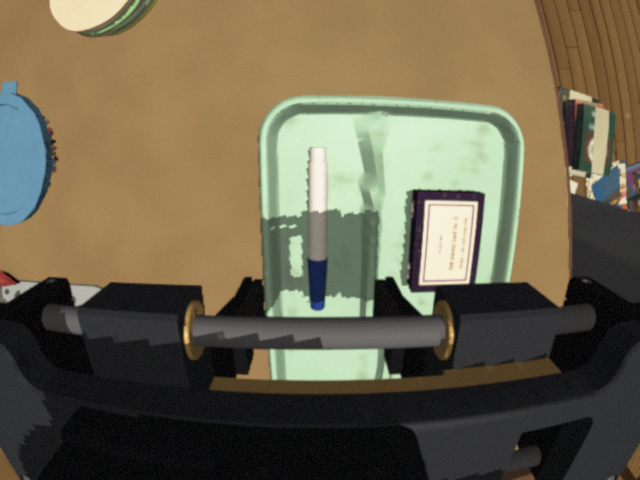

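The marker lies flat in the narrow long compartment, at (318,228). Next is the stamp.

>>> carry_out --deltas '[[[0,0,0],-10,0.06],[[-0.05,0.008,0],0,0.06],[[-0.05,0.008,0],0,0.06],[[-0.05,0.008,0],0,0.06],[[-0.05,0.008,0],0,0.06],[[-0.05,0.008,0],0,0.06],[[-0.05,0.008,0],0,0.06],[[-0.05,0.008,0],0,0.06],[[-0.05,0.008,0],0,0.06],[[-0.05,0.008,0],0,0.06],[[-0.05,0.008,0],0,0.06],[[-0.05,0.008,0],0,0.06]]'

```text
time_s: 18.25
tcp_pos: [0.5051, 0.2537, 0.1559]
tcp_rot: [2.167, -2.27, -0.0]
contact_force: [0.2, 0.3, 0.3]
opening: 0.684
finger_force: 0.0
```

>>> carry_out --deltas '[[[-0.05,0.01,0],0,0.06],[[0,0,0],0,0.06],[[0,0,0],0,0.06]]'

```text
time_s: 18.62
tcp_pos: [0.4978, 0.3024, 0.156]
tcp_rot: [2.167, -2.27, -0.0]
contact_force: [-0.6, -0.8, -0.0]
opening: 0.687
finger_force: 0.0
```

```bash
python3 - <<'E'
from h import *
go(.485,.3963,.021,177.3)
c=get_calibration("wrist");cv2.imwrite("pics/w4.png",camera("wrist"));np.save("w4.npy",[c],allow_pickle=True)
E
```

```text
t 18.62 tcp [0.4978 0.3024 0.156 ] A 177.3 q6 -0.87 tilt -1.000 open 0.060 | twist 0.0 shift [-0.0936  0.0169  0.1348]
```

View pics/w4.png

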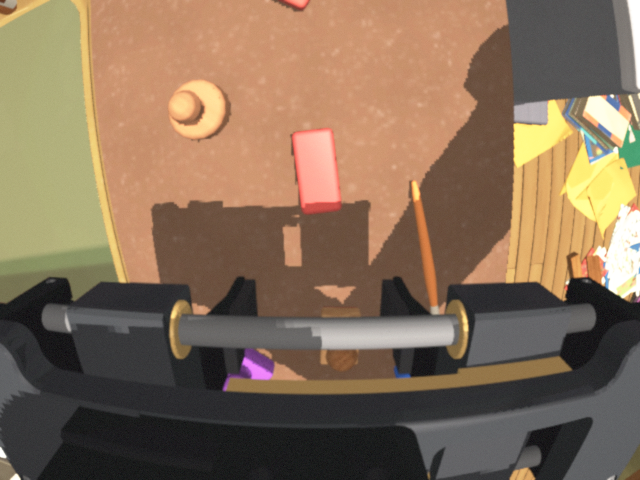

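The stamp base shows behind the finger bar at (341,335). Its near edge spans about (320,309) to (360,309).

```bash
python3 - <<'E'
from h import *
c=np.load("w4.npy",allow_pickle=True)[0]
print(wplane([(320,309),(360,309),(341,358)],.024,c), wplane([(342,358)],.045,c))
E
```

```text
[[0.4979856  0.36530453]
 [0.46468839 0.36720139]
 [0.48161981 0.4153368 ]] [[0.48171607 0.40129551]]
```

>>> carry_out --deltas '[[[-0.047,0.0085,0],0,0.06],[[-0.047,0.0085,0],0,0.06],[[0,0,0],0,0.06],[[0,0,0],0,0.06],[[0,0,0],0,0.06]]'

```text
time_s: 19.3
tcp_pos: [0.4862, 0.3961, 0.1575]
tcp_rot: [2.166, -2.274, 0.0]
contact_force: [0.4, 0.1, 0.5]
opening: 0.688
finger_force: 0.0
```

```bash
python3 - <<'E'
from h import *
go(.485,.3963,.021,177.3)
E
```

```text
t 19.30 tcp [0.4862 0.3961 0.1575] A 177.2 q6 -0.99 tilt -1.000 open 0.060 | twist -0.1 shift [-0.0002  0.0012  0.1365]
```

>>> carry_out --deltas '[[[0.002,0.002,0.04],0,0.06],[[0,0,0.04],0,0.06],[[0,0,0.03],0,0.06],[[0,0,0.02],0,0.06],[[0,0,0.007],0,0.06],[[0,0,0],0,0.06],[[0,0,0],0,0.028],[[0,0,0],0,0.028],[[0,0,0],0,0.028],[[0,0,0],0,0.028],[[0,0,0],0,0.028],[[0,0,0],0,0.028]]' --force 15

```text
time_s: 20.8
tcp_pos: [0.4839, 0.396, 0.021]
tcp_rot: [-2.169, 2.272, 0.0]
contact_force: [-1.2, 0.2, 3.4]
opening: 0.389
finger_force: 15.0
```

>>> carry_out --deltas '[[[0,0,0],0,0.028],[[0,0,-0.03],0,0.028],[[0,0,-0.05],0,0.028],[[0,0,-0.06],0,0.028],[[0,0,-0.02],0,0.028],[[0,0,0],0,0.028]]'

```text
time_s: 21.55
tcp_pos: [0.4843, 0.3964, 0.1819]
tcp_rot: [-2.166, 2.27, 0.001]
contact_force: [-0.4, -0.4, -2.2]
opening: 0.39
finger_force: 15.0
```

```bash
python3 - <<'E'
from h import *
x,y=T(-.0525,.1);print(x,y);go(x,y,.16,167.4)
E
```

```text
0.4915 -0.1135
t 21.55 tcp [0.4843 0.3964 0.1819] A 177.3 q6 -0.99 tilt -1.000 open 0.034 | twist 9.9 shift [ 0.4962 -0.1182  0.0203]
```

>>> carry_out --deltas '[[[0,0,0],9.9,0.028],[[0.045,-0.011,0],0,0.028],[[0.045,-0.011,0],0,0.028],[[0.045,-0.011,0],0,0.028],[[0.045,-0.011,0],0,0.028],[[0.045,-0.011,0],0,0.028],[[0.045,-0.011,0],0,0.028],[[0.045,-0.011,0],0,0.028],[[0.045,-0.011,0],0,0.028],[[0.045,-0.011,0],0,0.028],[[0.045,-0.01,0],0,0.028],[[0.045,-0.01,0],0,0.028]]'

```text
time_s: 23.05
tcp_pos: [0.4909, -0.1146, 0.1782]
tcp_rot: [1.963, -2.449, -0.004]
contact_force: [0.4, -0.0, -1.2]
opening: 0.388
finger_force: 15.0
```

>>> carry_out --deltas '[[[0,0,0],0,0.028],[[0,0,0],0,0.028],[[0,0,0],0,0.028]]'

```text
time_s: 23.42
tcp_pos: [0.492, -0.1123, 0.1798]
tcp_rot: [1.966, -2.449, -0.001]
contact_force: [-0.7, 0.3, 0.3]
opening: 0.386
finger_force: 15.0
```

```bash
python3 - <<'E'
from h import *
x,y=T(-.0525,.1);print(x,y);go(x,y,.0275,167.4)
E
```

```text
0.4915 -0.1135
t 23.43 tcp [ 0.492  -0.1123  0.1798] A 167.5 q6 -0.32 tilt -1.000 open 0.034 | twist 0.1 shift [0.0012 0.     0.1523]
```

>>> carry_out --deltas '[[[0,0,0.05],0,0.028],[[0,0,0.05],0,0.028],[[0,0,0.03],0,0.028],[[0,0,0.015],0,0.028],[[0,0,0.006],0,0.028],[[0,0,0.001],0,0.028],[[0,0,0],0,0.028],[[0,0,0],0,0.028]]'

```text
time_s: 24.42
tcp_pos: [0.4928, -0.1132, 0.0294]
tcp_rot: [-1.964, 2.45, -0.002]
contact_force: [-0.2, 0.0, -0.5]
opening: 0.394
finger_force: 15.0
```

>>> carry_out --deltas '[[[0,0,0],0,0.05],[[0,0,0],0,0.05],[[0,0,0],0,0.05],[[0,0,0],0,0.05],[[0,0,-0.02],0,0.05],[[0,0,-0.05],0,0.05],[[0,0,-0.06],0,0.05],[[0,0,0],0,0.05],[[0,0,0],0,0.05]]'

```text
time_s: 25.55
tcp_pos: [0.4916, -0.1131, 0.1582]
tcp_rot: [1.964, -2.452, -0.001]
contact_force: [-0.4, 0.2, 0.1]
opening: 0.574
finger_force: 0.0
```

```bash
python3 - <<'E'
from h import *
go(.514,.1005,.16,238)
c=np.load("w1.npy",allow_pickle=True)[0]
im=cv2.imread("pics/w1.png");m=((im[...,2]>im[...,1]*1.6)&(im[...,2]>150)).astype(np.uint8);m[:, :300]=0;m[80:]=0;m[:,420:]=0
k=max(cv2.findContours(m,0,1)[0],key=cv2.contourArea)
print(cv2.minAreaRect((wplane(k[:,0].astype(float),.012,c)*1000).astype(np.float32)))
E
```

```text
t 25.55 tcp [ 0.4916 -0.1131  0.1582] A 167.4 q6 -0.32 tilt -1.000 open 0.050 | twist -70.6 shift [-0.0942 -0.193  -0.0017]
((511.7893981933594, 102.35269927978516), (20.99781036376953, 41.026649475097656), 58.06371307373047)
```

>>> carry_out --deltas '[[[0,0,0],-10.1,0.045],[[0,0,0],-10.1,0.045],[[0,0,0],-10.1,0.045],[[0,0,0],-10.1,0.045],[[0,0,0],-10.1,0.045],[[0,0,0],-10.1,0.045],[[0,0,0],-10,0.045],[[-0.024,-0.048,0],0,0.045],[[-0.024,-0.048,0],0,0.045],[[-0.024,-0.048,0],0,0.045],[[-0.024,-0.048,0],0,0.045],[[0,0,0],0,0.045]]'

```text
time_s: 27.05
tcp_pos: [0.512, 0.1033, 0.1565]
tcp_rot: [3.02, -0.858, -0.004]
contact_force: [0.4, 0.2, -0.1]
opening: 0.514
finger_force: 0.0
```

>>> carry_out --deltas '[[[0,0,0],0,0.045],[[0,0,0],0,0.045]]'

```text
time_s: 27.3
tcp_pos: [0.5119, 0.0993, 0.1577]
tcp_rot: [3.018, -0.867, -0.002]
contact_force: [-0.2, 0.6, -0.2]
opening: 0.515
finger_force: 0.0
```

```bash
python3 - <<'E'
from h import *
go(.513,.1013,.0195,238)
E
```

```text
t 27.30 tcp [0.5119 0.0993 0.1577] A -122.1 q6 0.51 tilt -1.000 open 0.045 | twist -0.1 shift [ 0.     -0.0025  0.1382]
```

>>> carry_out --deltas '[[[0,-0.002,0.04],0,0.045],[[0,0,0.04],0,0.045],[[0,0,0.03],0,0.045],[[0,0,0.02],0,0.045],[[0,0,0.0085],0,0.045],[[0,0,0],0,0.045],[[0,0,0],0,0.015],[[0,0,0],0,0.015],[[0,0,0],0,0.015],[[0,0,0],0,0.015],[[0,0,0],0,0.015],[[0,0,0],0,0.015]]' --force 12

```text
time_s: 28.8
tcp_pos: [0.5137, 0.1024, 0.0205]
tcp_rot: [-3.02, 0.865, -0.001]
contact_force: [-2.0, 0.4, 5.0]
opening: 0.225
finger_force: 12.0
```

>>> carry_out --deltas '[[[0,0,0],0,0.015],[[0,0,-0.03],0,0.015],[[0,0,-0.05],0,0.015],[[0,0,-0.06],0,0.015],[[0,0,0],0,0.015],[[0,0,0],0,0.015]]'

```text
time_s: 29.55
tcp_pos: [0.5128, 0.102, 0.1594]
tcp_rot: [3.02, -0.866, -0.002]
contact_force: [-1.1, -0.3, -1.1]
opening: 0.229
finger_force: 12.0
```

```bash
python3 - <<'E'
from h import *
x,y=T(.0525,.1);print(x,y);go(x,y,.16,167.4)
cv2.imwrite("pics/w5.png",camera("wrist"))
E
```

```text
0.594 -0.1363
t 29.55 tcp [0.5128 0.102  0.1594] A -122.0 q6 0.51 tilt -1.000 open 0.020 | twist 70.6 shift [ 0.2149 -0.1312 -0.0008]
```

>>> carry_out --deltas '[[[0,0,0],10.1,0.015],[[0,0,0],10.1,0.015],[[0,0,0],10.1,0.015],[[0,0,0],10.1,0.015],[[0,0,0],10.1,0.015],[[0,0,0],10.1,0.015],[[0,0,0],10,0.015],[[0.043,-0.026,0],0,0.015],[[0.043,-0.026,0],0,0.015],[[0.043,-0.026,0],0,0.015],[[0.043,-0.026,0],0,0.015],[[0.043,-0.027,0],0,0.015]]'

```text
time_s: 31.1
tcp_pos: [0.594, -0.1377, 0.1575]
tcp_rot: [1.963, -2.449, -0.004]
contact_force: [1.4, -0.3, 0.4]
opening: 0.234
finger_force: 12.0
```

>>> carry_out --deltas '[[[0,0,0],0,0.015],[[0,0,0],0,0.015],[[0,0,0],0,0.015]]'

```text
time_s: 31.48
tcp_pos: [0.5941, -0.1351, 0.1593]
tcp_rot: [1.966, -2.449, -0.002]
contact_force: [-0.3, 0.6, -0.9]
opening: 0.229
finger_force: 12.0
```

```bash
python3 - <<'E'
from h import *
x,y=T(.0525,.1);print(x,y);go(x,y,.027,167.4)
E
```

```text
0.594 -0.1363
t 31.48 tcp [ 0.5941 -0.1351  0.1593] A 167.5 q6 -0.26 tilt -1.000 open 0.020 | twist 0.1 shift [ 0.0012 -0.0004  0.1323]
```

Lower, release, and back off upward and away to clear the view.

>>> carry_out --deltas '[[[0,0,0.05],0,0.015],[[0,0,0.04],0,0.015],[[0,0,0.025],0,0.015],[[0,0,0.012],0,0.015],[[0,0,0.005],0,0.015],[[0,0,0],0,0.015],[[0,0,0],0,0.015]]'

```text
time_s: 32.35
tcp_pos: [0.5954, -0.1361, 0.0292]
tcp_rot: [-1.964, 2.45, -0.002]
contact_force: [0.6, 0.1, 0.5]
opening: 0.228
finger_force: 12.0
```

>>> carry_out --deltas '[[[0,0,0],0,0.04],[[0,0,0],0,0.04],[[0,0,0],0,0.04],[[0,0,0],0,0.04],[[0,0,-0.02],0,0.04],[[0,0,-0.05],0,0.04],[[0,0,-0.06],0,0.04],[[-0.05,0,-0.02],0,0.04],[[-0.06,0,0],0,0.04],[[-0.06,0,0],0,0.04],[[-0.06,0,0],0,0.04],[[0,0,0],0,0.04]]'

```text
time_s: 33.85
tcp_pos: [0.6451, 0.0923, 0.1775]
tcp_rot: [-1.971, 2.446, 0.0]
contact_force: [-0.5, 0.4, -0.4]
opening: 0.453
finger_force: 0.0
```

```bash
python3 - <<'E'
from h import *
r=lambda i,f:cv2.resize(i,None,fx=f,fy=f,interpolation=cv2.INTER_CUBIC)
w=camera("wrist");t=camera("top");s=camera("scene")
cv2.imwrite("pics/fin.png",np.vstack([np.hstack([r(w,.625),r(s[120:270,190:390],2)]),cv2.resize(t[170:310,130:530],(800,280))]))
print(robot.get_state()["time_s"])
E
```

```text
34.0
```

View pics/fin.png

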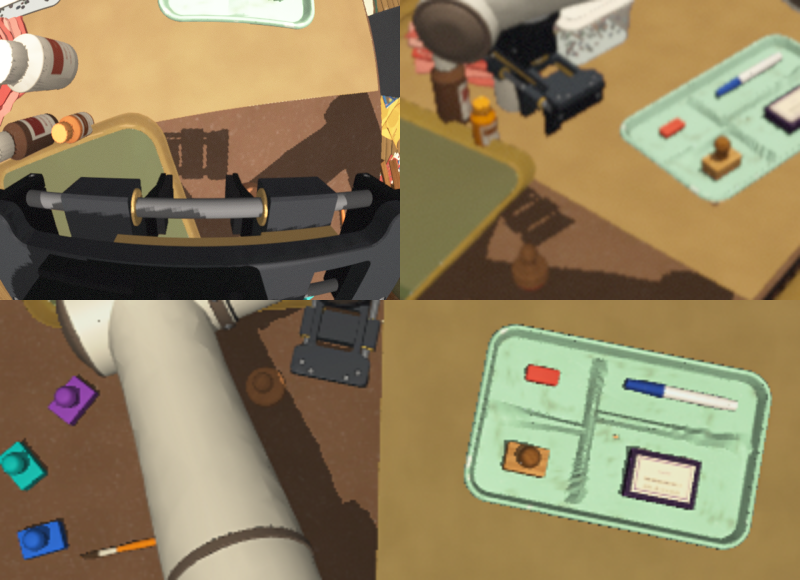

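In the final top view, all four items sit in their own compartments: eraser (542,375), marker (680,393), stamp upright (527,457) and pad (662,477). The round stamp and the brush haven't moved. The arm hides the large eraser here, but nothing touched it. Handing in.

```bash
python3 -c "
from rig import robot
print(robot.sign_off())"
```

```text
the job is handed in; nothing more can be done
None
```

I packed all four items into their compartments in the order you listed and handed the job in at about 34 s; the round stamp and brush are where they were, and so should the large eraser be, though the arm hid it in the last picture.

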